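# Bring a bottle to the block heater and wait above its bore

### The arm

A 6-joint arm with a two-finger parallel gripper is mounted at the origin on a cart in front of the work surface, level with it; the furniture and walls round the work are solid. World frame = base frame: x ahead of the robot, y to its left, z up, the work surface at z = 0. Lengths are in m, angles in rad, forces in N, time in s.
With the tool pointing down it reaches from about 0.35 to 0.775 m from the base axis. Payload 7.3 kg.
Tool frame: the origin (TCP) lies midway between the tips of the shut fingers; the grasp point (between the pads) lies 19 mm behind it; z points along the fingers, y is the direction in which the jaws open and shut (so a half turn about z gives the same grasp; the last joint's range is limited). The gripper opens to 92 mm and grips with 3 to 60 N. Pads are 19 mm wide; open, the fingers measure 130 mm over their backs; the gripper's body (75 mm by 190 mm) begins 47 mm behind the grasp point.
Start: joints at [-1.309, 0.342, 1.524, -0, 1.275, -0.146], TCP at [0.208, -0.482, 0.227] pointing down, gripper open.
Joint ranges: [-2.53, 2.53], [-0.77, 2.02], [0.04, 2.7], [-1, 4.14], [0.28, 2.66], [-3.11, 3.11]. Speed limits (rad/s): [2.57, 2.57, 3.14, 3.14, 3.14, 3.14].

### API

Orientations are given as a unit quaternion [w, x, y, z].
In Python, from rig import * gives the robot as it stands.
- The arm moves only by the tool drive_tool, never from a script. Its argument "series" is a list of rows, each a list of 3 entries, a list of its own where there are three numbers: the opening, from 0 (shut) to 1 (fully open), then the shift along the tool's x, y, z in m, then the turn about the tool's z in degrees. A call has 1 to 10 rows; each row is the pose to reach, as a shift and turn from the pose measured when the call began, along the tool's axes at that moment; what a row does not reach only later rows make up. A row lasts 1/12 s, in which the tool goes at most 41.7 mm and 7.16 degrees, less where a joint would pass 70% of its speed; a pose out of reach is approached as far as the arm can. A call with a gripper value outside its range is refused whole. The fingers move at their own pace and stop on an object; "grip_force" is the grip in N (left out, the last holds). Time passes only in rows, so rows that repeat a pose let the fingers close. It gives the time, the measured TCP pose, the force and the opening at its end, in the units of the state.
- state(): the state, without advancing time (a new reading comes with each control period).
- capture(name): name is "scene" or "top" or "wrist"; returns a dict with "image" (420x560x3 uint8, blue, green, red), "range_z" (420x560 float32, m along the optical axis (not along the pixel's ray), 0 where there is no reading), "fx", "fy", "cx", "cy" (pixels), "rvec" (rotation vector, rad) and "tvec" (3), from world to camera coordinates, as OpenCV has them; the wrist camera has in their place "mount" (4x4, takes a point from camera to tool coordinates, whose origin is the TCP and whose axes are the flange's). Camera axes: x right, y down, z forward; pixel columns grow to the right and rows downward; lengths in m; the calibration is good to about 2 mm. A picture is of the moment at which its call begins: read the wrist's pose just before it.
- finish_job(): hands the job in, once; it reports no verdict.
The state is a dict: "time": time; "joints": joint angles; "joint_velocities": joint speeds; "tau": joint torques, N m; "position": TCP position; "orientation": TCP orientation; "wrist_force": force on the tool from outside, world axes, zero at the start; "ft_torque": the same for the moment, N m; "gripper_width": finger opening in m.
Only numpy, scipy, OpenCV 4.12 (cv2) and the standard library are available. Lean on these libraries where they do the work, as an engineer would, in place of code of your own. Each camera call takes 0.05 s, during which the arm holds its last target.

### The job

Grip the red-capped bottle in the lipped dock by its cap, slide it out along the lane from under the blue lips, carry it over the tube rack, and hold it upright about a centimetre above the large round bore of the block heater, centred on the bore and ready to be lowered. The heater is still warming up, so the bottle must never touch it; finish while still holding the bottle there, motionless. Leave the tube rack, the small beaker and the measuring cylinder where they stand.

Things in the scene. Friction and masses are not known exactly. Their poses are not given: they have to be found in the camera images.
- bottle: White reagent bottle with a red screw cap, about 0.26 kg, 60 mm in diameter, 124 mm tall. Origin: centre of its underside; z up. The body reaches 80 mm above the origin; neck and cap, 36 mm in diameter, are graspable from 82 to 118 mm. It starts standing in the dock, under the lips.
- dock: Fixed grey bottle dock, 220 x 84 mm, 108 mm high. Origin: centre of its underside. A straight lane 66 mm wide, floor 8 mm above the origin, runs along its x: open at -x, end wall at +x. From x = -20 to +110 mm it has side walls and two blue lips above it, with a 46 mm slot between them. From x = -20 to -110 mm is an apron, open above, with kerbs 17 mm high.
- tube_rack: Loose clear rack with test tubes, 64 mm (its x) by 192 mm (its y), 105 mm high including tubes. Origin: centre of its underside. It stands between the dock and the heater with its long side pointing away from the robot.
- heater: Fixed white block heater, 128 x 178 mm, its aluminium top face 60 mm above the origin (centre of its underside). The large bore (point bore) is for the bottle; one of two small bores holds an orange-capped vial whose top stands 77 mm above the heater's origin, 81 mm sideways from the large bore's axis.
- bore (a point): Centre of the mouth of the heater's large bore, level with the aluminium top face, 60 mm above the work surface. The bore is 73 mm in diameter, 40 mm deep, upright.
- beaker: Loose small glass beaker, 50 mm wide, 58 mm tall, a bystander behind the work. Origin: centre of its underside.
- cylinder: Loose measuring cylinder, foot 50 mm wide, 168 mm tall, a bystander behind the work. Origin: centre of its underside.
- lips (a point): Centre of the slot between the blue lips of the dock, level with their tops: 108 mm above the dock's origin, 100 mm above the bottle's, so the topmost 18 mm of the cap's grip zone stands above them. The lips are 6 mm thick; under them the bottle can be raised at most about 13 mm and not taken out.
- clear (a point): Point on the apron's floor, 68 mm to -x of the dock's origin; axes as the dock's. With the bottle's origin here it is 18 mm clear of the lips and can be lifted straight up.
Not all that is in view belongs to the job. Leave any green look-alike of the bottle alone.

How it is judged:
By the outcome, as a careful person would: the job done as asked, in the order asked, and still so for the second after the job is handed in, while the arm keeps its last pose, push and grip.
It also fails if it takes over 48 s, if anything falls off the work surface, if the arm or the gripper's body presses on something with over 40 N, if the wrist force passes 120 N, or if a joint passes its speed limit or range.

## Working session

There is one attempt and no reset: what is moved stays moved. The work goes in short steps, Python scripts to look and compute and a tool call to move; the robot and the scene stay as the last step left them, time stands still between calls to the robot, and variables do not carry over. Pictures are saved under pics/ and viewed, and the job is handed in when it is done.

Besides the shell and the picture viewer there is one more tool, called after "Emit:" by a JSON object that holds its "op" and its "data". drive_tool: Moves the arm, as the interface text tells. Its arguments: {"type":"object","properties":{"series":{"type":"array"},"grip_force":{"type":"number"}},"required":["series"]}

```bash
ls; mkdir -p pics; python3 - <<'E'
from rig import *
import cv2,numpy as np
s=state();print(s)
for n in ("scene","top"):
    c=capture(n);cv2.imwrite(f"pics/{n}0.png",c["image"]);np.savez(f"/tmp/{n}0.npz",**c)
    print(n,c["fx"],c["cx"],c["cy"],c["rvec"],c["tvec"])
E
```

```text
pics
{'time': 0.0, 'joints': array([-1.30899774e+00,  3.42733954e-01,  1.52503548e+00, -5.62136643e-06,
        1.27536803e+00, -1.46002428e-01]), 'joint_velocities': array([-0.00041432,  0.00019199,  0.00034886,  0.00052945, -0.00163267,
       -0.00021447]), 'tau': array([ 8.06163916e-04, -4.31237125e+01, -2.44215292e+01,  7.19665736e-02,
        5.59730467e-02, -1.35952723e-04]), 'position': array([ 0.20812186, -0.48154265,  0.22603268]), 'orientation': array([-7.70956997e-04,  9.79283755e-01,  2.02491309e-01, -4.73796698e-05]), 'wrist_force': array([0.13501962, 0.72637367, 0.01004037]), 'ft_torque': array([0.0054345 , 0.00370572, 0.00211555]), 'gripper_width': 0.09176321285764938}
scene 428.2882189378518 279.97793595962736 218.39965111533107 [ 0.77013892 -2.53750074  1.20669946] [0.51204105 0.24960517 1.20026444]
top 394.34113101215456 277.77907631759274 209.1544420897447 [ 2.18175912 -2.19869991  0.1013197 ] [0.04156238 0.56199016 1.04494415]
```

View pics/scene0.png

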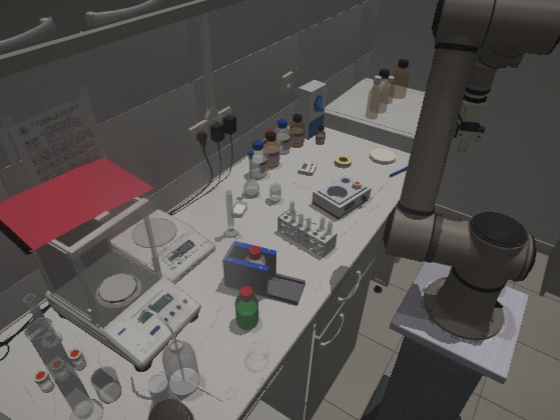

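View pics/top0.png

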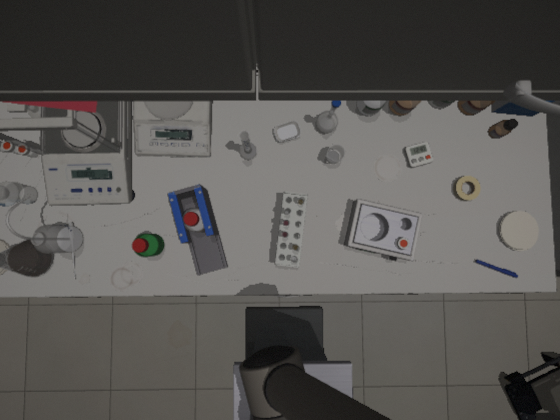

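The top view shows the red-capped white bottle in the blue-lipped dock at about (192,218). The green look-alike is at (145,244), outside the dock, so I leave it alone. The rack is at about (291,230) and the heater at about (385,230), with its large bore near (370,228). The dock's apron points towards the robot. Next I measure positions and confirm with an enlarged crop.

```bash
cat > h.py <<'E'
import cv2,numpy as np
def load(n): return dict(np.load(n))
def cam(c):
    R,_=cv2.Rodrigues(c["rvec"]); return R,c["tvec"].reshape(3)
def ray_plane(c,u,v,z):
    R,t=cam(c); o=-R.T@t
    d=R.T@np.array([(u-c["cx"])/c["fx"],(v-c["cy"])/c["fy"],1.])
    return o+d*(z-o[2])/d[2]
def cloud(c):
    R,t=cam(c); Z=c["range_z"]; v,u=np.mgrid[:Z.shape[0],:Z.shape[1]]
    P=np.stack([(u-c["cx"])/c["fx"]*Z,(v-c["cy"])/c["fy"]*Z,Z],-1)
    W=(P-t)@R; W[Z==0]=np.nan; return W
def proj(c,p):
    R,t=cam(c); q=R@np.asarray(p)+t; return c["fx"]*q[0]/q[2]+c["cx"],c["fy"]*q[1]/q[2]+c["cy"]
E
python3 - <<'E'
from h import *
c=load("/tmp/top0.npz");im=c["image"]
a=cv2.resize(im[170:290,120:260],None,fx=4,fy=4,interpolation=cv2.INTER_CUBIC)
b=cv2.resize(im[180:280,330:440],None,fx=4,fy=4,interpolation=cv2.INTER_CUBIC)
cv2.imwrite("pics/crop_dock.png",a);cv2.imwrite("pics/crop_heat.png",b)
W=cloud(c)
hsv=cv2.cvtColor(im,cv2.COLOR_BGR2HSV)
H,S,V=cv2.split(hsv)
red=((H<8)|(H>172))&(S>140)&(V>80)
blue=(H>105)&(H<130)&(S>130)&(V>60)
def m(mask,x0,y0,x1,y1):
    k=np.zeros_like(mask);k[y0:y1,x0:x1]=mask[y0:y1,x0:x1];return k
r=m(red,175,200,210,235);ys,xs=np.nonzero(r)
(cu,cv_),rad=cv2.minEnclosingCircle(np.c_[xs,ys].astype(np.float32))
print("cap px",xs.mean(),ys.mean(),cu,cv_,rad,len(xs),"->",ray_plane(c,xs.mean(),ys.mean(),.132),np.nanmedian(W[r],0))
b=m(blue,160,180,225,250);ys,xs=np.nonzero(b)
pts=np.array([ray_plane(c,u,v,.108)[:2] for u,v in zip(xs,ys)],np.float32)
print("lips",cv2.minAreaRect(pts),np.nanmedian(W[b],0))
# dock via depth (z>0.012)
for (z0,z1) in((.095,.115),(.005,.04)):
    k=m((W[...,2]>z0)&(W[...,2]<z1),160,180,235,280);ys,xs=np.nonzero(k)
    print(z0,len(xs),cv2.minAreaRect(W[k][:,:2].astype(np.float32)))
# heater top
k=m((W[...,2]>.045)&(W[...,2]<.07),335,190,435,270);print("heater",cv2.minAreaRect(W[k][:,:2].astype(np.float32)),np.nanmedian(W[k],0))
# bore: below-top points
k2=m((W[...,2]>.005)&(W[...,2]<.045),355,212,390,245);print("bore low",k2.sum(),np.nanmean(W[k2],0))
# rack
k=m((W[...,2]>.05)&(W[...,2]<.13),265,185,315,275);print("rack",cv2.minAreaRect(W[k][:,:2].astype(np.float32)),np.nanmax(W[k][:,2]))
for n,p in dict(head=(0,0,0)).items(): pass
print("table z",np.nanmedian(W[270:285,300:330,2]))
E
```

```text
cap px 190.23611111111111 218.38194444444446 190.26922607421875 218.5 6.749411106109619 144 -> [0.53304238 0.25010879 0.132     ] [0.53381567 0.25057034 0.13200335]
lips ((0.5463126301765442, 0.25438883900642395), (0.1261408030986786, 0.08321920782327652), 15.242985725402832) [0.54517316 0.26455395 0.10775282]
0.095 1074 ((0.5467619895935059, 0.2561739683151245), (0.1302667111158371, 0.08528640121221542), 15.102437973022461)
0.005 1572 ((0.5093462467193604, 0.2563808262348175), (0.2676297724246979, 0.19903680682182312), 0.008176910690963268)
heater ((0.5010550022125244, -0.2408924698829651), (0.17801795899868011, 0.13574181497097015), 76.2073745727539) [ 0.50082071 -0.2489745   0.05814631]
bore low 563 [ 0.51171281 -0.21972886  0.02178446]
rack ((0.5071431398391724, 0.0046088919043540955), (0.06399954855442047, 0.19181610643863678), 82.55626678466797) 0.10817004665947896
table z -0.00018432101376424412
```

View pics/crop_dock.png

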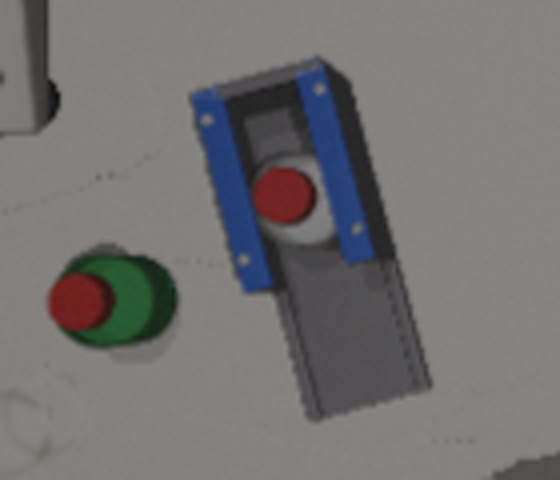

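View pics/crop_heat.png

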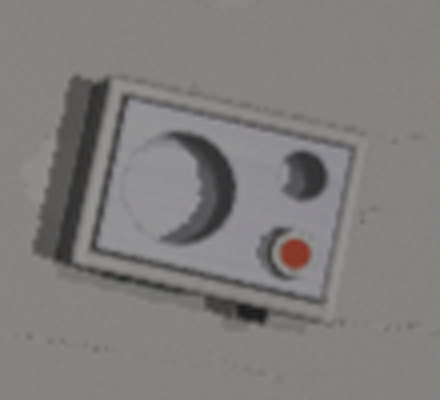

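The dock crop shows the red cap on a white bottle between the blue lips, centred near crop (284,195). The green look-alike is outside the dock. The heater crop shows the large bore's rim around crop (179,188) and the orange vial at (295,255). I'll refine the bore position and cross-check both points with the scene camera.

```bash
python3 - <<'E'
from h import *
c=load("/tmp/top0.npz");im=c["image"];W=cloud(c)
# bore: points on visible rim: boundary of the region with z<0.055 or from depth jump; fit circle in plane z=.06
k=np.zeros(im.shape[:2],np.uint8)
sub=(W[...,2]<.052)[205:250,350:395]
k[205:250,350:395]=sub
n,l,st,ce=cv2.connectedComponentsWithStats(k)
i=l[227,374];print(n,i,st[i],ce[i])
cn,_=cv2.findContours((l==i).astype(np.uint8),cv2.RETR_EXTERNAL,cv2.CHAIN_APPROX_NONE)
P=np.array([ray_plane(c,u,v,.06)[:2] for u,v in cn[0][:,0]])
(x,y),r=cv2.minEnclosingCircle((P*1000).astype(np.float32));print("mec",x,y,r)
A=np.c_[2*P,np.ones(len(P))];s=np.linalg.lstsq(A,(P**2).sum(1),rcond=None)[0];print("lsq",s[:2],np.sqrt(s[2]+s[:2]@s[:2]))
# orange cap
H,S,V=cv2.split(cv2.cvtColor(im,cv2.COLOR_BGR2HSV))
o=np.zeros_like(k,bool);o[235:252,395:412]=((H<15)|(H>172))[235:252,395:412]&(S>120)[235:252,395:412]
ys,xs=np.nonzero(o);p=ray_plane(c,xs.mean(),ys.mean(),.077);print("vial",p,np.hypot(*(p[:2]-s[:2]))," heater z",np.nanmedian(W[215:245,362:368,2]))
# heater top rect
q=np.zeros_like(k,bool);q[190:270,335:435]=(W[...,2]>.054)[190:270,335:435]&(W[...,2]<.064)[190:270,335:435]
print(cv2.minAreaRect(W[q][:,:2].astype(np.float32)))
sc=load("/tmp/scene0.npz")
cap=[.5335,.2503,.132];b=[s[0],s[1],.06]
print(proj(sc,cap),proj(sc,b))
im2=sc["image"].copy()
for p,rr in((cap,.018),(b,.0365),([.5465,.2555,.108],.023)):
    for a in np.linspace(0,6.28,60):
        u,v=proj(sc,[p[0]+rr*np.cos(a),p[1]+rr*np.sin(a),p[2]]);im2[int(round(v)),int(round(u))]=(0,255,0)
A=cv2.resize(im2[230:310,215:315],None,fx=4,fy=4,interpolation=cv2.INTER_NEAREST)
B=cv2.resize(im2[160:240,295:395],None,fx=4,fy=4,interpolation=cv2.INTER_NEAREST)
cv2.imwrite("pics/chk.png",np.hstack([A,B]))
# tall things
ys,xs=np.nonzero((W[...,2]>.14)&(W[...,0]<.85)&(W[...,0]>.3)&(abs(W[...,1])<.6))
print("tall>0.14 x,y range",len(ys), [ (W[v,u].round(2).tolist()) for v,u in list(zip(ys,xs))[::max(1,len(ys)//15)]])
E
```

```text
28 14 [361 214  27  27 581] [373.74526678 226.96901893]
mec 511.22332763671875 -211.95860290527344 35.67085266113281
lsq [ 0.51107221 -0.2118776 ] 0.03437322206959061
vial [ 0.46920701 -0.2821226   0.077     ] 0.08177440916513308  heater z 0.021566425384804723
((0.5043158531188965, -0.24148571491241455), (0.17728713154792786, 0.127596914768219), 76.54527282714844)
(np.float64(254.8962356201335), np.float64(249.8691400033209)) (np.float64(337.21675569029003), np.float64(192.3277356725549))
tall>0.14 x,y range 59217 [[0.61, 0.2, 0.88], [0.61, 0.18, 0.88], [0.61, 0.15, 0.87], [0.61, 0.13, 0.87], [0.61, 0.11, 0.86], [0.61, 0.09, 0.85], [0.61, 0.06, 0.84], [0.61, 0.03, 0.83], [0.61, -0.0, 0.82], [0.61, -0.04, 0.81], [0.61, -0.08, 0.8], [0.61, -0.13, 0.79], [0.61, 0.27, 0.77], [0.61, 0.23, 0.75], [0.61, 0.19, 0.74], [0.47, 0.59, 0.15]]
```

View pics/chk.png

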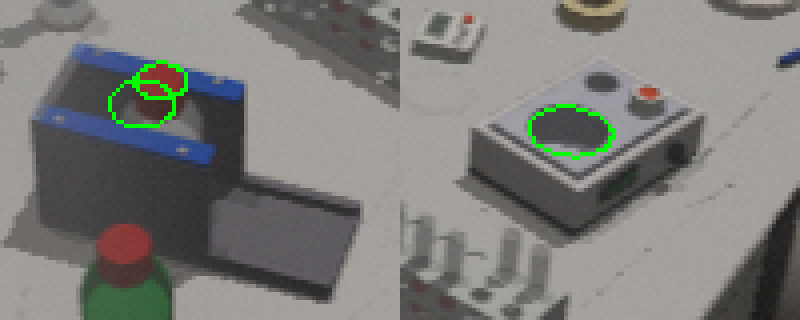

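The projected circles agree with the scene view: the cap top at crop (160,80) and the bore at (570,130). First I move towards a point above the rack, turning as I go.

```bash
cat >> h.py <<'E'
def go(s,target,yaw_y=None):
    from scipy.spatial.transform import Rotation as Ro
    w,x,y,z=s["orientation"];R=Ro.from_quat([x,y,z,w]).as_matrix()
    t=R.T@(np.array(target)-s["position"])
    cur=np.degrees(np.arctan2(R[1,1],R[0,1]))
    print("pos",s["position"].round(4),"yawY",cur.round(2),"tilt z",R[:,2].round(4),"shift",t.round(4),"turn",None if yaw_y is None else round(cur-yaw_y,2),"F",s["wrist_force"].round(2),"w",round(s["gripper_width"],4),"t",round(s["time"],2))
E
python3 - <<'E'
from rig import *
from h import *
go(state(),[.45,-.1,.25],15.1); go(state(),[.5335,.2503,.25],15.1)
E
```

```text
pos [ 0.2081 -0.4816  0.2261] yawY -66.63 tilt z [-4.0e-04  1.3e-03 -1.0e+00] shift [ 0.3734 -0.2544 -0.0235] turn -81.73 F [-0.64 -0.44 -0.12] w 0.0917 t 0.1
pos [ 0.2081 -0.4816  0.2261] yawY -66.63 tilt z [-4.0e-04  1.3e-03 -1.0e+00] shift [ 0.589  -0.5429 -0.023 ] turn -81.73 F [-0.64 -0.44 -0.12] w 0.0917 t 0.1
```

Emit:
{"op": "drive_tool", "data": {"series": [[0.75,[0.03,-0.02,-0.02],-7],[0.75,[0.065,-0.04,-0.024],-14],[0.75,[0.1,-0.065,-0.024],-21],[0.75,[0.135,-0.09,-0.024],-28],[0.75,[0.17,-0.115,-0.024],-35],[0.75,[0.21,-0.14,-0.024],-42],[0.75,[0.245,-0.165,-0.024],-49],[0.75,[0.28,-0.19,-0.024],-56],[0.75,[0.315,-0.215,-0.024],-63],[0.75,[0.35,-0.24,-0.024],-70]]}}

```text
time: 0.93
position: [0.427, -0.1332, 0.2504]
orientation: [-0.001, 0.684, 0.73, 0.0]
wrist_force: [0.8, -0.8, 0.5]
gripper_width: 0.0689
```

```bash
python3 - <<'E'
from rig import *
from h import *
go(state(),[.5335,.2503,.20],15.1)
E
```

```text
pos [ 0.427  -0.1332  0.2504] yawY 3.7 tilt z [-6.0e-04  1.4e-03 -1.0e+00] shift [0.3758 0.1311 0.0509] turn -11.4 F [ 0.77 -0.81  0.48] w 0.0689 t 0.93
```

Emit:
{"op": "drive_tool", "data": {"series": [[0.75,[0.038,0.013,0],-6],[0.75,[0.076,0.026,0],-11.4],[0.75,[0.114,0.04,0],-11.4],[0.75,[0.152,0.053,0.0],-11.4],[0.75,[0.19,0.066,0],-11.4],[0.75,[0.23,0.08,0],-11.4],[0.75,[0.27,0.094,0.01],-11.4],[0.75,[0.308,0.107,0.02],-11.4],[0.75,[0.345,0.12,0.035],-11.4],[0.75,[0.376,0.131,0.051],-11.4]]}}

```text
time: 1.77
position: [0.5337, 0.2532, 0.1995]
orientation: [-0.0, 0.608, 0.794, 0.001]
wrist_force: [0.8, -0.7, 0.4]
gripper_width: 0.069
```

Emit:
{"op": "drive_tool", "data": {"series": [[0.75,[0,0,0],0],[0.75,[0,0,0],0]]}}

```text
time: 1.93
position: [0.5327, 0.2548, 0.1973]
orientation: [-0.002, 0.606, 0.795, -0.001]
wrist_force: [-0.0, -0.5, 0.2]
gripper_width: 0.069
```

```bash
python3 - <<'E'
from rig import *
from h import *
s=state();go(s,[.5335,.2503,.097],15.1)
c=capture("wrist");cv2.imwrite("pics/w1.png",c["image"]);np.savez("/tmp/w1.npz",pos=s["position"],ori=s["orientation"],**c)
print(c["mount"])
E
```

```text
pos [0.5327 0.2548 0.1973] yawY 15.34 tilt z [-3.4e-03  6.0e-04 -1.0e+00] shift [-4.700e-03 -1.000e-04  1.002e-01] turn 0.24 F [-0.01 -0.47  0.15] w 0.069 t 1.93
[[ 2.15975410e-04 -9.59591943e-01 -2.81395195e-01  7.56368496e-02]
 [ 9.99999904e-01  1.00256003e-04  4.25631062e-04 -4.91015470e-06]
 [-3.80220581e-04 -2.81395260e-01  9.59591873e-01 -1.57428647e-01]
 [ 0.00000000e+00  0.00000000e+00  0.00000000e+00  1.00000000e+00]]
```

View pics/w1.png

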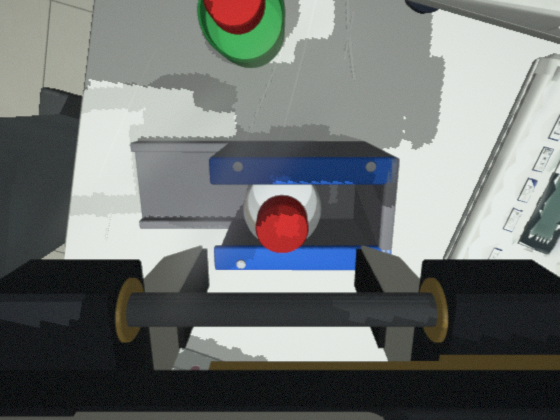

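The wrist view shows the cap top at about (282,223) between the lips, with the lips running along the image's horizontal. The jaws open along the lane. Next I measure from this view.

```bash
python3 - <<'E'
from h import *
from scipy.spatial.transform import Rotation as Ro
c=load("/tmp/w1.npz");im=c["image"]
w,x,y,z=c["ori"];T=np.eye(4);T[:3,:3]=Ro.from_quat([x,y,z,w]).as_matrix();T[:3,3]=c["pos"]
M=T@c["mount"]
def rp(u,v,h):
    d=M[:3,:3]@np.array([(u-c["cx"])/c["fx"],(v-c["cy"])/c["fy"],1]);o=M[:3,3];return (o+d*(h-o[2])/d[2])
Z=c["range_z"];v,u=np.mgrid[:420,:560]
P=np.stack([(u-c["cx"])/c["fx"]*Z,(v-c["cy"])/c["fy"]*Z,Z],-1)@M[:3,:3].T+M[:3,3];P[Z==0]=np.nan
H,S,V=cv2.split(cv2.cvtColor(im,cv2.COLOR_BGR2HSV))
red=((H<8)|(H>172))&(S>140)&(V>60)
k=red.copy();k[:180]=0;k[260:]=0;k[:,:240]=0;k[:,330:]=0
kt=k&(P[...,2]>.129);print("top z",np.nanmedian(P[kt][:,2]),kt.sum())
(a,b),r=cv2.minEnclosingCircle((P[kt][:,:2]*1000).astype(np.float32));print("cap mm",a,b,r)
ys,xs=np.nonzero(kt);(a,b),r=cv2.minEnclosingCircle(np.c_[xs,ys].astype(np.float32));print(a,b,r,rp(a,b,.132))
bl=(H>105)&(H<130)&(S>130)&(V>60);bl[:140]=0;bl[280:]=0;bl[:,:200]=0;bl[:,410:]=0
bt=bl&(abs(P[...,2]-.108)<.003);print(np.nanmedian(P[bl][:,2]))
q=P[bt][:,:2]
d=np.array([np.cos(np.radians(15.1)),np.sin(np.radians(15.1))]);n=np.array([-d[1],d[0]])
lat=q@n;al=q@d
hist,e=np.histogram(lat*1000,40);print(hist,e[[0,-1]],al.min(),al.max())
cap=rp(a,b,.132)[:2];print("cap lat",cap@n,"along",cap@d)
# per lip edge line direction
for m in (lat>np.mean([lat.min(),lat.max()]),):
    for mm in(m,~m):
        vx=cv2.fitLine(q[mm].astype(np.float32),cv2.DIST_L2,0,.01,.01).ravel();print(np.degrees(np.arctan(vx[1]/vx[0])),lat[mm].min(),lat[mm].max())
E
```

```text
top z 0.1313348535924265 2037
cap mm 534.0936889648438 250.6900177001953 17.432924270629883
281.6780090332031 227.2524871826172 26.215845108032227 [0.53375858 0.25159766 0.132     ]
0.10736231735524501
[247 337 338 364 360 368 374 330 373  16   0   0   0   0   0   0   0   0
   0   0   0   0   0   0   0   0   0   0   0   0  44 266 381 383 389 385
 363 375 372 379] [ 61.66366505 145.59208643] 0.5315284277889855 0.65544207145033
cap lat 0.10386413417232375 along 0.5808716215439625
15.218287 0.1262949134926119 0.14559208642986465
15.643984 0.061663665052678056 0.0810191412485625
```

Emit:
{"op": "drive_tool", "data": {"series": [[0.75,[-0.002,0,0.015],0],[0.75,[-0.004,0,0.035],0],[0.75,[-0.004,0,0.05],0],[0.75,[-0.004,0,0.055],0],[0.75,[-0.004,0,0.055],0],[0.75,[-0.004,0,0.055],0]]}}

```text
time: 2.48
position: [0.5347, 0.2489, 0.1447]
orientation: [-0.0, 0.608, 0.794, 0.0]
wrist_force: [0.1, -0.0, 0.1]
gripper_width: 0.0689
```

```bash
python3 - <<'E'
from rig import *
from h import *
go(state(),[.534,.251,.098],15.2)
E
```

```text
pos [0.5347 0.2489 0.1447] yawY 15.18 tilt z [-2.0e-04  1.1e-03 -1.0e+00] shift [ 0.0022 -0.0001  0.0467] turn -0.02 F [ 0.14 -0.04  0.11] w 0.0689 t 2.48
```

Emit:
{"op": "drive_tool", "data": {"series": [[0.75,[0.002,0,0.01],0],[0.75,[0.002,0,0.022],0],[0.75,[0.002,0,0.034],0],[0.75,[0.002,0,0.043],0],[0.75,[0.002,0,0.047],0],[0.75,[0.002,0,0.047],0],[0.75,[0.002,0,0.047],0]]}}

```text
time: 3.07
position: [0.5344, 0.2509, 0.0981]
orientation: [-0.0, 0.608, 0.794, 0.001]
wrist_force: [-0.1, -0.3, 0.2]
gripper_width: 0.0689
```

```bash
python3 - <<'E'
from rig import *
from h import *
go(state(),[.534,.251,.098],15.2)
E
```

```text
pos [0.5344 0.2509 0.0981] yawY 15.18 tilt z [ 3.0e-04  1.2e-03 -1.0e+00] shift [ 0.0002 -0.0004  0.0001] turn -0.02 F [-0.09 -0.34  0.16] w 0.0689 t 3.07
```

The pose is right, so I close the jaws.

Emit:
{"op": "drive_tool", "data": {"series": [[0.5,[0,0,0],0],[0.42,[0,0,0],0],[0.36,[0,0,0],0],[0.25,[0,0,0],0],[0.25,[0,0,0],0],[0.25,[0,0,0],0],[0.25,[0,0,0],0],[0.25,[0,0,0],0]], "grip_force": 30}}

```text
time: 3.73
position: [0.5344, 0.2509, 0.0982]
orientation: [-0.0, 0.608, 0.794, 0.001]
wrist_force: [-0.3, -0.8, 1.0]
gripper_width: 0.0358
```

```bash
python3 - <<'E'
from rig import *
from h import *
go(state(),[.534,.251,.101],15.2)
c=capture("wrist");cv2.imwrite("pics/w2.png",c["image"])
E
```

```text
pos [0.5344 0.2509 0.0982] yawY 15.18 tilt z [ 3.0e-04  1.3e-03 -1.0e+00] shift [ 0.0002 -0.0004 -0.0028] turn -0.02 F [-0.29 -0.82  1.01] w 0.0358 t 3.73
```

View pics/w2.png

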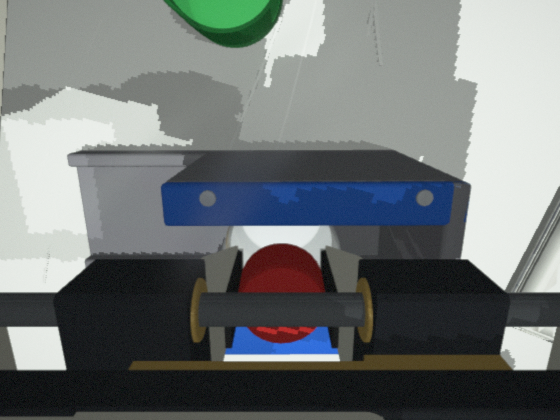

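The pads close on the cap at (282,290), opening 35.8 mm. I raise it about 3 mm, then slide along tool −y.

Emit:
{"op": "drive_tool", "data": {"series": [[0.25,[0,0,-0.0015],0],[0.25,[0,0,-0.003],0],[0.25,[0,0,-0.003],0],[0.25,[0,0,-0.003],0]], "grip_force": 40}}

```text
time: 4.12
position: [0.5343, 0.2509, 0.101]
orientation: [-0.0, 0.607, 0.794, 0.0]
wrist_force: [0.4, 0.0, -2.3]
gripper_width: 0.0353
```

Emit:
{"op": "drive_tool", "data": {"series": [[0.25,[0,-0.004,0],0],[0.25,[0,-0.01,0],0],[0.25,[0,-0.018,0],0],[0.25,[0,-0.026,0],0],[0.25,[0,-0.034,0],0],[0.25,[0,-0.042,0],0],[0.25,[0,-0.048,0],0],[0.25,[0,-0.05,0],0],[0.25,[0,-0.05,0],0]]}}

```text
time: 4.87
position: [0.4855, 0.2377, 0.1012]
orientation: [-0.0, 0.607, 0.794, 0.001]
wrist_force: [0.2, -0.2, -3.0]
gripper_width: 0.036
```

```bash
python3 - <<'E'
from rig import *
from h import *
d=np.array([np.cos(np.radians(15.2)),np.sin(np.radians(15.2))])
p=np.array([.534,.251])-.1*d
go(state(),[*p,.101],15.2)
E
```

```text
pos [0.4855 0.2377 0.1012] yawY 15.19 tilt z [ 1.0e-04  1.2e-03 -1.0e+00] shift [ 0.0001 -0.0498  0.0002] turn -0.01 F [ 0.18 -0.16 -3.04] w 0.036 t 4.87
```

The wrist force z of −3.0 N is close to the bottle's weight (2.6 N), and there is no lateral force. I continue the slide.

Emit:
{"op": "drive_tool", "data": {"series": [[0.25,[0,-0.004,0],0],[0.25,[0,-0.01,0],0],[0.25,[0,-0.018,0],0],[0.25,[0,-0.026,0],0],[0.25,[0,-0.034,0],0],[0.25,[0,-0.042,0],0],[0.25,[0,-0.048,0],0],[0.25,[0,-0.05,0],0],[0.25,[0,-0.05,0],0]]}}

```text
time: 5.62
position: [0.4368, 0.2245, 0.1013]
orientation: [-0.0, 0.607, 0.794, 0.001]
wrist_force: [0.6, -0.5, -2.5]
gripper_width: 0.0353
```

```bash
python3 - <<'E'
from rig import *
from h import *
s=state();go(s,[s["position"][0],s["position"][1],.26],15.2)
for n in("scene","top"):
    c=capture(n);np.savez(f"/tmp/{n}1.npz",**c)
    if n=="scene": a=cv2.resize(c["image"][180:320,200:360],None,fx=4,fy=4);cv2.imwrite("pics/s1.png",a)
E
```

```text
pos [0.4368 0.2245 0.1013] yawY 15.2 tilt z [ 1.0e-04  1.2e-03 -1.0e+00] shift [ 2.000e-04  1.000e-04 -1.587e-01] turn -0.0 F [ 0.58 -0.53 -2.47] w 0.0353 t 5.62
```

View pics/s1.png

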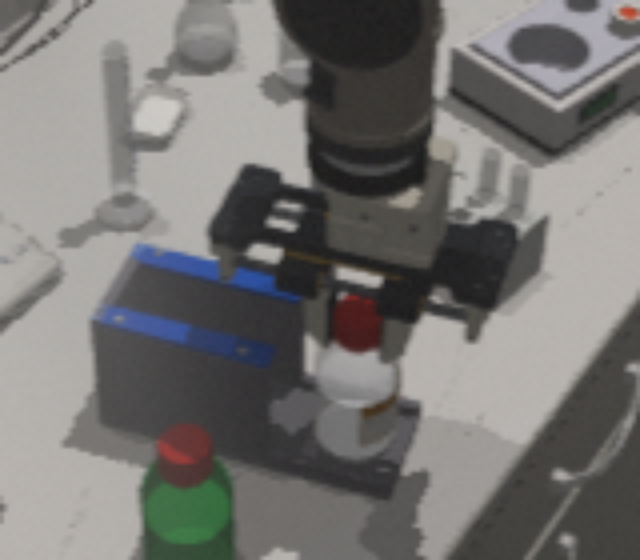

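The bottle hangs upright over the apron, clear of the lips, at crop (360,390). I lift it straight up.

Emit:
{"op": "drive_tool", "data": {"series": [[0.25,[0,0,-0.006],0],[0.25,[0,0,-0.02],0],[0.25,[0,0,-0.04],0],[0.25,[0,0,-0.06],0],[0.25,[0,0,-0.08],0],[0.25,[0,0,-0.1],0],[0.25,[0,0,-0.12],0],[0.25,[0,0,-0.14],0],[0.25,[0,0,-0.155],0],[0.25,[0,0,-0.16],0]]}}

```text
time: 6.55
position: [0.4388, 0.2249, 0.2643]
orientation: [0.001, 0.608, 0.794, 0.003]
wrist_force: [0.3, -0.0, -2.0]
gripper_width: 0.0354
```

Emit:
{"op": "drive_tool", "data": {"series": [[0.25,[0,0,0],0],[0.25,[0,0,0],0]]}}

```text
time: 6.72
position: [0.4389, 0.2249, 0.2643]
orientation: [0.002, 0.608, 0.794, 0.003]
wrist_force: [-1.0, -0.0, -2.8]
gripper_width: 0.036
```

```bash
python3 - <<'E'
from rig import *
from h import *
s=state();go(s,[.5112,-.2119,.261],-25)
go(s,[.49,.01,.261],-25)
E
```

```text
pos [0.4389 0.2249 0.2643] yawY 15.18 tilt z [ 0.0063  0.0032 -1.    ] shift [-0.4405 -0.0446  0.0024] turn 40.18 F [-1.03 -0.02 -2.78] w 0.036 t 6.72
pos [0.4389 0.2249 0.2643] yawY 15.18 tilt z [ 0.0063  0.0032 -1.    ] shift [-0.2208 -0.007   0.003 ] turn 40.18 F [-1.03 -0.02 -2.78] w 0.036 t 6.72
```

Emit:
{"op": "drive_tool", "data": {"series": [[0.25,[-0.008,0,0],0],[0.25,[-0.025,0,0],0],[0.25,[-0.048,-0.002,0],0],[0.25,[-0.072,-0.004,0],0],[0.25,[-0.097,-0.007,0],0],[0.25,[-0.122,-0.01,0],0],[0.25,[-0.147,-0.013,0],0],[0.25,[-0.172,-0.016,0],0],[0.25,[-0.195,-0.018,0],0],[0.25,[-0.21,-0.02,0],0]]}}

```text
time: 7.55
position: [0.4743, 0.0144, 0.2627]
orientation: [0.001, 0.608, 0.794, 0.002]
wrist_force: [-0.1, -0.6, -3.3]
gripper_width: 0.0355
```

```bash
python3 - <<'E'
from rig import *
from h import *
s=state();go(s,[.5112,-.2119,.261],15.2)
E
```

```text
pos [0.4743 0.0144 0.2627] yawY 15.1 tilt z [ 0.0042  0.0026 -1.    ] shift [-0.2281 -0.0234  0.0013] turn -0.1 F [-0.11 -0.56 -3.29] w 0.0355 t 7.55
```

Emit:
{"op": "drive_tool", "data": {"series": [[0.25,[-0.016,-0.002,0],0],[0.25,[-0.04,-0.004,0],0],[0.25,[-0.066,-0.007,0],0],[0.25,[-0.092,-0.01,0],0],[0.25,[-0.118,-0.012,0],0],[0.25,[-0.144,-0.015,0],0],[0.25,[-0.17,-0.018,0],0],[0.25,[-0.195,-0.02,0],0],[0.25,[-0.215,-0.022,0],0],[0.25,[-0.227,-0.023,0],0]]}}

```text
time: 8.38
position: [0.5106, -0.2133, 0.2607]
orientation: [-0.0, 0.609, 0.793, 0.002]
wrist_force: [0.8, 0.4, -2.4]
gripper_width: 0.0357
```

Emit:
{"op": "drive_tool", "data": {"series": [[0.25,[0,0,0],0],[0.25,[0,0,0],0],[0.25,[0,0,0],0]]}}

```text
time: 8.63
position: [0.5102, -0.2124, 0.2601]
orientation: [-0.001, 0.609, 0.793, 0.002]
wrist_force: [-0.7, 1.1, -2.7]
gripper_width: 0.0352
```

```bash
python3 - <<'E'
from rig import *
from h import *
s=state();go(s,[.5112,-.2119,.190],15.2)
for n in("scene","top"):
    c=capture(n);np.savez(f"/tmp/{n}2.npz",**c);cv2.imwrite(f"pics/{n}2.png",c["image"])
c=load("/tmp/scene2.npz");cv2.imwrite("pics/s2c.png",cv2.resize(c["image"][80:230,260:420],None,fx=4,fy=4))
E
```

```text
pos [ 0.5102 -0.2124  0.2601] yawY 15.01 tilt z [ 6.0e-04  4.4e-03 -1.0e+00] shift [-0.0001  0.0009  0.0701] turn -0.19 F [-0.74  1.11 -2.68] w 0.0352 t 8.63
```

View pics/s2c.png

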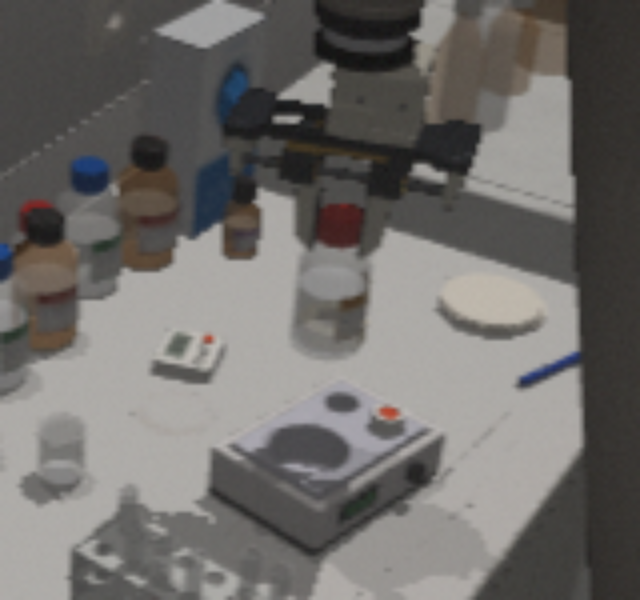

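View pics/top2.png

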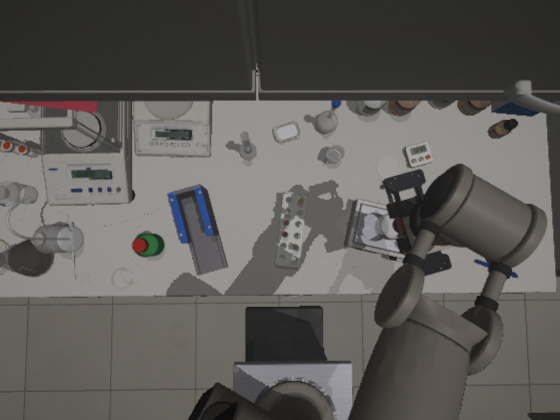

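The scene crop shows the bottle over the heater, cap at (341,225) and underside near (327,345). I check its tilt and centring against the projected axis.

```bash
python3 - <<'E'
from h import *
sc=load("/tmp/scene2.npz");im=sc["image"].copy()
big=cv2.resize(im[110:200,310:380],None,fx=8,fy=8,interpolation=cv2.INTER_CUBIC)[:600]
x,y,b=.5102,-.2124,.1699
f=lambda p:tuple(int(round((a-o+.5)*8-.5)) for a,o in zip(proj(sc,p),(310,110)))
th=np.linspace(0,2*np.pi,80)
for h,r in((0,.030),(.08,.030),(.124,.018)):
    P=np.array([f([x+r*np.cos(t),y+r*np.sin(t),b+h]) for t in th],np.int32)
    cv2.polylines(big,[P],True,(0,255,0),1)
cv2.line(big,f([x,y,b]),f([x,y,b+.124]),(0,255,0),1)
cv2.imwrite("pics/axis.png",big)
E
```

```text
(no output)
```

View pics/axis.png

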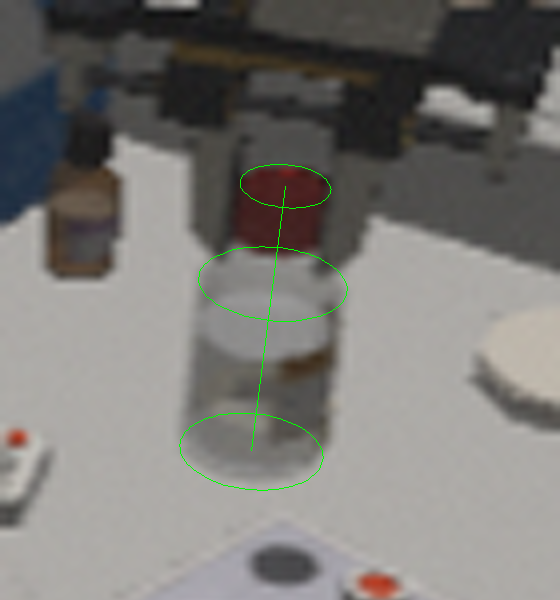

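The predicted outlines match the image to under a pixel, so the bottle is upright and hasn't slipped. Its underside is at TCP − 0.090. I lower in two steps.

Emit:
{"op": "drive_tool", "data": {"series": [[0.25,[0,0.001,0.005],0],[0.25,[0,0.001,0.016],0],[0.25,[0,0.001,0.029],0],[0.25,[0,0.001,0.042],0],[0.25,[0,0.001,0.055],0],[0.25,[0,0.001,0.065],0],[0.25,[0,0.001,0.07],0],[0.25,[0,0.001,0.07],0],[0.25,[0,0.001,0.07],0],[0.25,[0,0.001,0.07],0]]}}

```text
time: 9.57
position: [0.5121, -0.2117, 0.1915]
orientation: [0.0, 0.608, 0.794, 0.002]
wrist_force: [0.1, 0.2, -2.8]
gripper_width: 0.0354
```

```bash
python3 - <<'E'
from rig import *
from h import *
s=state();go(s,[.5112,-.2119,.161],15.2)
E
```

```text
pos [ 0.5121 -0.2117  0.1915] yawY 15.07 tilt z [ 0.0029  0.0029 -1.    ] shift [-0.     -0.001   0.0305] turn -0.13 F [ 0.12  0.17 -2.83] w 0.0354 t 9.57
```

Emit:
{"op": "drive_tool", "data": {"series": [[0.25,[0,-0.001,0.004],0],[0.25,[0,-0.001,0.01],0],[0.25,[0,-0.001,0.016],0],[0.25,[0,-0.001,0.022],0],[0.25,[0,-0.001,0.027],0],[0.25,[0,-0.001,0.03],0],[0.25,[0,-0.001,0.03],0],[0.25,[0,-0.001,0.03],0],[0.25,[0,-0.001,0.03],0],[0.25,[0,-0.001,0.03],0]]}}

```text
time: 10.4
position: [0.5114, -0.212, 0.1618]
orientation: [0.001, 0.608, 0.794, 0.002]
wrist_force: [-0.8, -0.8, -2.2]
gripper_width: 0.0354
```

```bash
python3 - <<'E'
from rig import *
from h import *
s=state();go(s,[.5112,-.2119,.1605],15.2);x,y,z=s["position"];b=z-.0902
sc=capture("scene");tp=capture("top");np.savez("/tmp/top3.npz",**tp)
im=sc["image"].copy();u0,v0=305,130
big=cv2.resize(im[v0:v0+85,u0:u0+75],None,fx=7,fy=7,interpolation=cv2.INTER_CUBIC)
f=lambda p:tuple(int(round((a-o+.5)*7-.5)) for a,o in zip(proj(sc,p),(u0,v0)))
th=np.linspace(0,2*np.pi,80)
for h,r,xx,yy,zz in((0,.030,x,y,b),(.08,.030,x,y,b),(.124,.018,x,y,b),(0,.0365,.5112,-.2119,.06)):
    P=np.array([f([xx+r*np.cos(t),yy+r*np.sin(t),zz+h]) for t in th],np.int32)
    cv2.polylines(big,[P],True,(0,255,0) if r!=.0365 else (0,0,255),1)
cv2.imwrite("pics/fin.png",big)
cv2.imwrite("pics/top3.png",tp["image"])
# bystanders moved? compare masks in first and present top views
a=load("/tmp/top0.npz")["image"]
for n,(x0,y0,x1,y1) in dict(rack=(272,190,300,270),beaker=(322,145,345,167),cyl=(235,130,260,162)).items():
    d=cv2.absdiff(a[y0:y1,x0:x1],tp["image"][y0:y1,x0:x1]).max(2);
    g=lambda i:cv2.cvtColor(i[y0:y1,x0:x1],cv2.COLOR_BGR2GRAY).astype(np.float32)
    print(n,(d>40).sum(),d.size,cv2.phaseCorrelate(g(a),g(tp["image"])))
E
```

```text
pos [ 0.5114 -0.212   0.1618] yawY 15.07 tilt z [ 0.0035  0.0025 -1.    ] shift [ 0.0001 -0.0002  0.0013] turn -0.13 F [-0.77 -0.75 -2.23] w 0.0354 t 10.4
rack 171 2240 ((0.14020596128165153, 0.46528110745894935), 0.5421373734871546)
beaker 0 506 ((-0.014444167597879698, -0.002484821424905803), 0.9952899051002331)
cyl 0 800 ((0.42784460023036175, 0.04030969844611043), 1.0414675799012185)
```

View pics/fin.png

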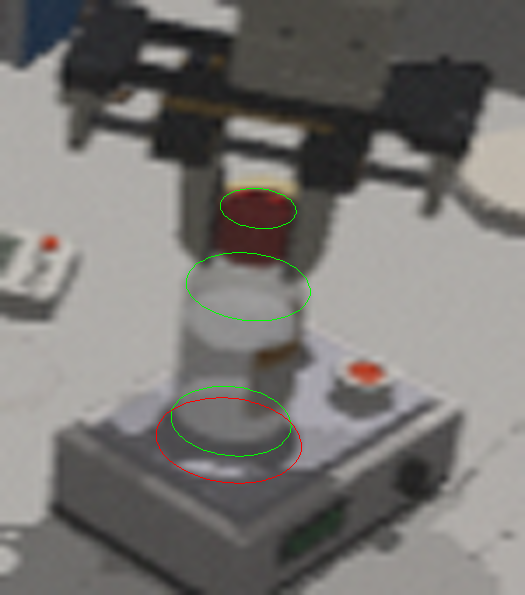

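The overlay shows the bottle upright and centred over the bore (red circle), with a clear gap. I trim by 1 mm, let it settle, and check the rack by depth.

Emit:
{"op": "drive_tool", "data": {"series": [[0.25,[0,0,0.001],0],[0.25,[0,0,0.001],0],[0.25,[0,0,0.001],0],[0.25,[0,0,0.001],0],[0.25,[0,0,0.001],0],[0.25,[0,0,0.001],0],[0.25,[0,0,0.001],0],[0.25,[0,0,0.001],0]]}}

```text
time: 11.17
position: [0.5113, -0.2119, 0.1608]
orientation: [0.001, 0.608, 0.794, 0.002]
wrist_force: [0.5, -0.3, -2.6]
gripper_width: 0.0356
```

```bash
python3 - <<'E'
from rig import *
from h import *
s=state();go(s,[.5112,-.2119,.1605],15.2);print(abs(s["joint_velocities"]).max())
for n in("/tmp/top0.npz","/tmp/top3.npz"):
    c=load(n);W=cloud(c);k=np.zeros(W.shape[:2],bool);k[185:275,265:315]=((W[...,2]>.05)&(W[...,2]<.13))[185:275,265:315]
    print("rack",k.sum(),cv2.minAreaRect(W[k][:,:2].astype(np.float32)))
c=capture("top");cv2.imwrite("pics/top4.png",cv2.resize(c["image"][180:280,260:440],None,fx=4,fy=4))
E
```

```text
pos [ 0.5113 -0.2119  0.1608] yawY 15.07 tilt z [ 0.0035  0.0026 -1.    ] shift [ 0.0001 -0.0001  0.0003] turn -0.13 F [ 0.5  -0.33 -2.62] w 0.0356 t 11.17
0.0011880366993500366
rack 1533 ((0.5071431398391724, 0.0046088919043540955), (0.06399954855442047, 0.19181610643863678), 82.55626678466797)
rack 1537 ((0.5070980191230774, 0.004708077758550644), (0.06409258395433426, 0.1918204128742218), 82.8025131225586)
```

View pics/top4.png

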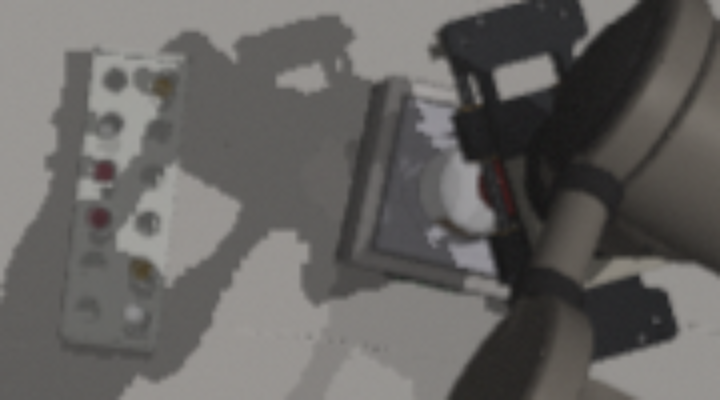

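The rack (100–180, 50–350 in the crop) hasn't moved; only the shadows changed. The bottle hangs over the bore at about (460,190) and is motionless. I hand in.

```bash
python3 - <<'E'
from rig import *
print(finish_job())
s=state();print(s["time"],s["position"],s["gripper_width"],s["wrist_force"])
E
```

```text
the job is handed in; nothing more can be done
None
the job is handed in; nothing more can be done
```

The red-capped bottle is held by its cap, upright and motionless, about 1 cm above the heater's large bore. The job was handed in at about 11.2 s of the 48 s allowed.

I gripped the cap with the jaws along the lane, raised it 3 mm and slid it 100 mm out from under the lips. I then lifted it straight up, carried it over the rack and lowered it over the bore.

**Last checks:**
- **Position:** the TCP was within 0.2 mm of the measured bore axis, which itself is only good to about 2 mm. I computed the underside at about 10.6 mm above the heater's top face.
- **Upright and still:** tilt was about 0.25°, and joint speeds were near zero.
- **Grip:** the opening held steady at 35.6 mm, and the wrist force was just the bottle's weight (2.6 N), so there was no contact.
- **Bystanders:** the rack's depth outline was unchanged (0.1 mm in position, 0.25° in angle, within noise). The beaker and cylinder images were also unchanged.

**Disagreements:**
- The scene-view overlay of the bottle was off by about 0.6 pixel (roughly 1.5 mm), within calibration.
- The rack's picture comparison differed from the start. I put this down to the arm's shadow, because the depth outline did not move.

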